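# Commission a battery bank: stack the modules, set the charge knob, switch on

### The arm

A 6-joint arm with a two-finger parallel gripper is mounted at the origin on the work surface. World frame = base frame: x ahead of the robot, y to its left, z up, the work surface at z = 0. Lengths are in m, angles in rad, forces in N, time in s.
With the tool pointing down it reaches from about 0.3 to 0.875 m from the base axis. Payload 6.4 kg.
Tool frame: the origin (TCP) lies midway between the tips of the shut fingers; the grasp point (between the pads) lies 19 mm behind it; z points along the fingers, y is the line along which they close (so a half turn about z gives the same grasp; the last joint's range is limited). The gripper opens to 85 mm and grips with 20 to 120 N. Pads are 22 mm wide; open, the fingers measure 114 mm over their backs; the gripper's body (76 mm by 85 mm) begins 54 mm behind the grasp point. The pads swing forward as they close: fully open they stand 13 mm farther back than shut.
Start: joints at [1.142, 0.181, 1.607, -0, 1.354, -0.206], TCP at [0.127, 0.561, 0.206] pointing down, gripper open.
Joint ranges: [-2.99, 2.99], [-0.89, 2.07], [0.3, 2.58], [-1.14, 4.28], [0, 2.63], [-3.12, 3.12]. Speed limits (rad/s): [2.57, 2.57, 3.01, 3.14, 3.14, 3.14].

### API

Orientations are given as a unit quaternion [w, x, y, z].
In Python, from bench import * gives the robot as it stands.
- The arm moves only by the tool play_rows, never from a script. Its argument "plan" is a list of rows, each a list of 3 entries, a list of its own where there are three numbers: the finger opening in mm, from 0 to 85.4, then the shift along the tool's x, y, z normalised to -1 to 1, where 1 is 40 cm, then the turn about the tool's z normalised to -1 to 1, where 1 is pi rad. A call has 1 to 10 rows; each row is the pose to reach, as a shift and turn from the pose commanded when the call began, along the tool's axes at that moment, turning the shorter way round; what a row does not reach only later rows make up. A row lasts 1/10 s, in which the tool goes at most 50 mm and 8.59 degrees, less where a joint would pass 70% of its speed; a pose out of reach is approached as far as the arm can. A call with a number of a shift or a turn outside -1 to 1 is refused whole. A call with a gripper value outside its range is refused whole. The fingers move at their own pace and stop on an object; the grip force is fixed at half the most. Time passes only in rows, so rows that repeat a pose let the fingers close. It gives the time, the measured TCP pose, the force, the opening and the grip force at its end, in the units of the state.
- get_obs(): the state, without advancing time (a new reading comes with each control period).
- camera(name): name is "scene" or "top" or "wrist"; returns a dict with "image" (420x560x3 uint8, red, green, blue), "range_z" (420x560 float32, m along the optical axis (not along the pixel's ray), 0 where there is no reading), "intrinsics" (3x3 intrinsics, pixels), "rvec" (rotation vector, rad) and "tvec" (3), from world to camera coordinates, as OpenCV has them; the wrist camera has in their place "T_tool_cam" (4x4, takes a point from camera to tool coordinates, whose origin is the TCP and whose axes are the flange's). Camera axes: x right, y down, z forward; pixel columns grow to the right and rows downward; lengths in m; the calibration is good to about 2 mm. A picture is of the moment at which its call begins: read the wrist's pose just before it.
- hand_in(): hands the job in; it is judged then, once.
Trained networks look in a picture, given as the dict that the camera call returned (one of the last four; its "shot" number tells which), for a name from the list of things; names that differ only in an ending like _2 or _b are one class to them, and where a whole thing is asked for, a point or a joint stands for the part that bears it (a point fixed in the world has none). Each returns a list of dicts, best first, with "conf" (0 to 1); they miss things now and then, are a little off and sometimes report something else, mostly with a low value. They report only what shows in the picture. A call takes as long as a camera call. They do not tell look-alikes from the thing itself.
- search_frame(picture, label): "rect" ([centre column, centre row, width, height] in pixels, round what is visible of it).
- masks_of(picture, label): "mask" (420x560 bool, what is visible of it) and "rect" ([centre column, centre row, width, height] in pixels, round what is visible of it).
The state is a dict: "time_s": time; "q": joint angles; "dq": joint speeds; "joint_efforts": joint torques, N m; "eef_pos": TCP position; "eef_rot": TCP orientation; "wrist_force": force on the tool from outside, world axes, zero at the start; "torque": the same for the moment, N m; "opening": opening from 0.0 (shut) to 1.0 (fully open); "grasp_force": force on a finger pad.
Only numpy, scipy, OpenCV 4.12 (cv2) and the standard library are available. Lean on these libraries where they do the work, as an engineer would, in place of code of your own. Each camera call takes 0.05 s, during which the arm holds its last target. There are 200 camera calls.

### The job

Build up the battery bank: set the thicker of the two loose flat black modules squarely on the module that is bolted to the shelf, then the thinner one squarely on top of that, setting each down rather than dropping it. Then turn the charge-limit knob on the grey panel until its pointer lines up with the black index mark on the white ring around it, let go, and last of all switch the charger on by pressing down the raised end of the red rocker. Leave everything else on the shelf where it is.

Things in the scene. Friction and masses are not known exactly. Their poses are not given: they have to be found in the camera images.
- base_module: Fixed. Flat black polymer module, 120 (x) x 62 (y) mm, bolted down on an aluminium plate 160 x 96 x 6 mm with four bolt heads. Origin at the centre of the plate's underside on the shelf, z up; x along the length. The flat top of the module lies 60 mm above the origin.
- thick_module: Loose closed black polymer box, 120 (x) x 62 (y) x 56 (z) mm, 0.4 to 0.8 kg, two small brass terminals in its -x end, flat top and bottom. Origin at the centre of its underside, z up, x along its length. Grasp it across its 62 mm width.
- thin_module: Loose closed black polymer box, like the thick module but lower: 120 (x) x 62 (y) x 34 (z) mm, 0.3 to 0.6 kg. Origin at the centre of its underside, z up, x along its length.
- panel: Fixed grey box, 170 (x) x 260 (y) x 50 (z) mm, flat top. Origin at the centre of its underside, z up. On the top: the knob with its ring (axis at x -5, y 55 mm), the rocker (pivot at x -12, y -78 mm) and a dark display (at x 64, y -75 mm, flat).
- index_ring: Fixed flat white disc, 128 mm across, 3 mm thick, lying on the panel concentric with the knob; its rim shows around the knob. It carries one black raised mark, 16 x 6 mm, 3 mm tall, at 48 to 64 mm from the centre. Origin at the centre of its underside on the knob's axis, z up; its +x axis points from the centre to the mark.
- knob_grip (a point): Point to grip the knob, 34 mm above the panel's top and 3 mm behind the knob's axis, in the middle of the bar. The knob is black: a disc 86 mm across with an upright bar grip on it, 62 mm long (x), 18 mm wide (y), from 12 to 46 mm above the panel's top. The point's +x axis points along the bar to the pointer, z up. One end of the bar is blunt, the other is a pointed nose with a white line.
- pointer_tip (a point): Tip of the knob's pointer: a low black nose with a white line, 46 mm from the knob's axis, 18 mm above the panel's top.
- knob (a joint): Angle of the knob in rad, counter-clockwise seen from above; 0 when the pointer points along the panel's +x axis. Limits -1.7 to 1.7. It stays where it is left, about 0.1 N m turns it. The mark is always 0.5 to 1.45 rad counter-clockwise of the start.
- rocker (a joint): Angle of the rocker in rad: 0 off (far end, towards the panel's +x, raised), 0.30 fully on (far end pressed down). It stays where it is left; about 3 N at its end tips it.
- rocker_press (a point): Point on the top of the rocker's far (+x) half, about 24 mm from the pivot, to press straight down; it is about 31 mm above the panel's top when off and sinks about 7 mm. The rocker is red, 66 mm long (x), 38 mm wide (y), a shallow V, in a low black frame 5 mm high.
- shunt_block: Bystander. Aluminium block 120 x 50 x 30 mm with two bolts on top. Origin at the centre of its underside.
- terminal_guard: Bystander. White nylon channel cover 120 x 46 x 30 mm, open side down. Origin at the centre of its underside.
- stud_stand: Fixed bystander. Upright steel stud with three brass nuts on a 70 x 70 mm dark base, 85 mm high. Origin at the centre of its underside.
- stubby_cell: Bystander. Upright round black cell, 64 mm across, 74 mm high with a brass cap. Origin at the centre of its underside.
- spanner: Bystander. Steel spanner 170 mm long lying flat between the panel and the loose modules, about along x.
- meter: Bystander. Grey hand meter 150 x 75 x 44 mm lying on its back. Origin at the centre of its underside.
- busbar: Bystander. Flat copper bar 150 x 30 x 8 mm. Origin at the centre of its underside.
Things that resemble listed ones, but are neither listed nor needed, are in the scene too. Leave any orange or yellow look-alike of the thin_module alone.

How it is judged:
On the way, in this order (a step that is already met when the one before it is completed fails the run):
1. the thick module rests squarely on the bolted module, released (horizontal distance between thick_module and base_module below 0.01 m and angle between the x axis of thick_module and the x axis of base_module, either way round below 0.14 rad and z of thick_module in the frame of base_module between 0.056 and 0.064 m and angle between thick_module's own z axis and vertical below 0.06 rad and linear speed of thick_module below 0.02 m/s and contact force between the fingers and thick_module below 0.1 N), for 0.2 s.
2. the thin module rests squarely on the thick one, released (all of step 1 and horizontal distance between thin_module and thick_module below 0.01 m and angle between the x axis of thin_module and the x axis of thick_module, either way round below 0.14 rad and z of thin_module in the frame of thick_module between 0.052 and 0.06 m and angle between thin_module's own z axis and vertical below 0.06 rad and linear speed of thin_module below 0.02 m/s and contact force between the fingers and thin_module below 0.1 N), for 0.2 s.
3. the knob's pointer is in line with the index mark, knob released (y of pointer_tip in the frame of index_ring between -0.0048 and 0.0048 m and x of pointer_tip in the frame of index_ring above 0 m and velocity of joint knob between -0.05 and 0.05 rad/s and contact force between the fingers and panel below 0.1 N), for 0.2 s.
4. the rocker is pressed over to on (value of joint rocker above 0.24 rad), for 0.1 s.
At the end, for the whole second after the job is handed in: Thick module flat on the bolted one, thin flat on the thick, each within 10 mm and 8 degrees of the one below (either end forward), upright, at rest, released; knob pointer within 6 degrees of the mark, still, released; rocker on (above 0.24 rad) (all of step 2 and all of step 3 and value of joint rocker above 0.24 rad); the robot touches nothing.
It fails at once if a module is dropped (falls free faster than 0.5 m/s) ((contact force between the fingers and thick_module below 0.05 N and linear speed of thick_module above 0.5 m/s) or (contact force between the fingers and thin_module below 0.05 N and linear speed of thin_module above 0.5 m/s)).
It fails at once if a loose bystander is pushed more than 30 mm (distance of any of shunt_block, terminal_guard, stubby_cell, spanner, meter, busbar from where it was at the start of the episode above 0.03 m).
It also fails if it takes over 67 s, if anything falls off the work surface, if the arm or the gripper's body presses on something with over 40 N, if the wrist force passes 120 N, or if a joint passes its speed limit or range.

## Working session

There is one attempt and no reset: what is moved stays moved. The work goes in short steps, Python scripts to look and compute and a tool call to move; the robot and the scene stay as the last step left them, time stands still between calls to the robot, and variables do not carry over. Pictures are saved under pics/ and viewed, at most 10 in all, crops included, and the job is handed in when it is done.

Besides the shell and the picture viewer there is one more tool, called as name([rows], argument=value, ...), one row to a line, values as JSON. play_rows: Moves the arm, as the interface text tells. Its arguments: {"type":"object","properties":{"plan":{"type":"array","items":{"type":"array"}}},"required":["plan"]}

```bash
mkdir -p pics
cat > h.py <<'E'
from bench import *
import numpy as np, cv2
def pts(c):
    K=c["intrinsics"];z=c["range_z"];v,u=np.indices(z.shape)
    P=np.stack([(u-K[0,2])/K[0,0]*z,(v-K[1,2])/K[1,1]*z,z],-1)
    if "rvec" in c:
        R=cv2.Rodrigues(np.array(c["rvec"],float))[0]
        return (P-np.array(c["tvec"]).reshape(3))@R
    T=np.array(c["T_tool_cam"]);o=c["obs"];w,x,y,zz=o["eef_rot"]
    from scipy.spatial.transform import Rotation as Ro
    return (P@T[:3,:3].T+T[:3,3])@Ro.from_quat([x,y,zz,w]).as_matrix().T+np.array(o["eef_pos"])
def shot(n,save=None):
    o=get_obs();c=camera(n);c["obs"]=o
    if save: cv2.imwrite("pics/"+save,c["image"][:,:,::-1])
    return c
E
python3 - <<'E'
from h import *
o=get_obs();print(o["eef_pos"],o["eef_rot"],o["time_s"])
for n in("top","scene"):
    c=shot(n,n+"1.png");P=pts(c)
    for l in "base_module thick_module thin_module panel index_ring knob_grip rocker spanner stubby_cell meter busbar shunt_block terminal_guard stud_stand".split():
        for m in masks_of(c,l)[:3]:
            M=m["mask"]&(c["range_z"]>0);p=P[M]
            if len(p)<10: continue
            zt=np.percentile(p[:,2],90);q=p[abs(p[:,2]-zt)<.008]
            r=cv2.minAreaRect((q[:,:2]*1000).astype(np.float32))
            print(n,l,round(m["conf"],2),np.round(m["rect"]),"ztop %.3f"%zt,np.round(r[0]),np.round(r[1]),round(r[2],1))
E
```

```text
[0.12678313 0.56023251 0.20546468] [-2.80364968e-04  1.11175964e-01  9.93800334e-01 -8.50141572e-04] 0.0
top base_module 0.63 [325. 198.  16.  56.] ztop 0.013 [557. -50.] [ 36. 159.] 87.6
top base_module 0.55 [184. 222.  46.  66.] ztop 0.064 [500. 366.] [ 64. 119.] 68.9
top thick_module 0.56 [285. 235.  20.  44.] ztop 0.061 [452.  64.] [ 60. 118.] 88.9
top thin_module 0.81 [282. 178.  19.  42.] ztop 0.039 [613.  75.] [ 59. 120.] 89.2
top thin_module 0.77 [417. 283.  29.  49.] ztop 0.039 [ 307. -310.] [ 63. 120.] 81.2
top thin_module 0.76 [139. 157.  39.  47.] ztop 0.039 [690. 500.] [ 66. 120.] 67.5
top panel 0.98 [411. 201. 104.  74.] ztop 0.068 [ 558. -316.] [138. 215.] 5.9
top index_ring 0.86 [395. 205.  41.  44.] ztop 0.058 [ 530. -254.] [124. 125.] 35.1
top knob_grip 0.96 [396. 205.  29.  28.] ztop 0.097 [ 530. -253.] [19. 71.] 60.1
top knob_grip 0.55 [198. 145.  15.  40.] ztop 0.036 [722. 320.] [ 47. 119.] 83.6
top rocker 0.74 [396. 205.  28.  28.] ztop 0.097 [ 530. -253.] [19. 71.] 60.1
top rocker 0.63 [443. 199.  17.  24.] ztop 0.076 [ 548. -383.] [64. 39.] 8.9
top spanner 0.9
[... 2346 characters left out ...]
 0.069 [ 377. -100.] [64. 60.] 48.3
scene stubby_cell 0.3 [127. 253.  21.  29.] ztop 0.074 [ 549. -385.] [69. 37.] 12.2
scene meter 0.58 [188. 321.  34.  63.] ztop 0.038 [ 772. -277.] [ 74. 150.] 85.2
scene busbar 0.74 [272. 304.  28.  52.] ztop 0.010 [793. -45.] [151.  32.] 0.2
scene busbar 0.47 [186. 322.  32.  61.] ztop 0.038 [ 772. -277.] [ 74. 150.] 85.1
scene shunt_block 0.92 [324. 281.  37.  42.] ztop 0.034 [783. 106.] [120.  51.] 11.1
scene shunt_block 0.41 [129. 253.  16.  25.] ztop 0.075 [ 551. -385.] [66. 38.] 11.6
scene terminal_guard 0.7 [380. 244.  31.  40.] ztop 0.031 [722. 319.] [ 48. 122.] 83.1
scene stud_stand 0.63 [306. 153.  31.  25.] ztop 0.054 [323. 235.] [27. 26.] 65.3
```

View pics/top1.png

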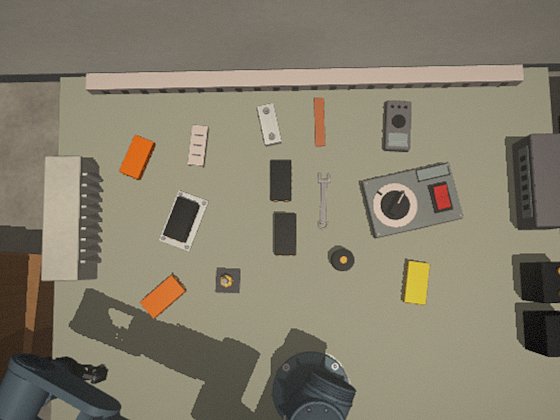

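View pics/scene1.png

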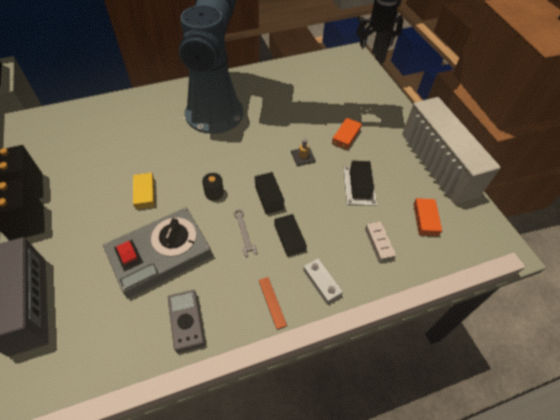

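The top view shows the thick module at pixel (285,234), thin (281,180), bolted base (184,221) and the knob (396,205) with its mark at the upper left of the ring. The rocker is at (441,197). The scene view confirms this. Next I'll refine the measurements with the wrist camera.

```bash
cat >> h.py <<'E'
from scipy.spatial.transform import Rotation as Ro
def mv(x,y,z,yaw,start=None):
    """normalised shift/turn; yaw = world angle (deg) of tool y, mod 180. start=(x,y,z,yaw) commanded"""
    o=get_obs();q=o["eef_rot"];R=Ro.from_quat([*q[1:],q[0]]).as_matrix()
    a=np.degrees(np.arctan2(R[1,1],R[0,1]));p=np.array(o["eef_pos"])
    if start is not None:
        p=np.array(start[:3]);a=start[3]
        c,s=np.cos(np.radians(a)),np.sin(np.radians(a))
        R=np.array([[-s if 0 else s*-1 if 0 else s,c,0],[-c,s,0],[0,0,-1]])
    d=R.T@(np.array([x,y,z])-p)/.4
    t=(a-yaw+90)%180-90
    print("tool yaw %.2f"%a,"shift",np.round(d,4),"turn",round(t/180,4),"deg",round(t,1))
E
python3 - <<'E'
from h import *
mv(.46,.365,.30,69.1); print(get_obs()["q"])
c=camera("wrist");print(np.round(c["T_tool_cam"],3),c["intrinsics"])
E
```

```text
tool yaw 77.24 shift [-0.92   -0.2935 -0.234 ] turn 0.0452 deg 8.1
[ 1.14172501e+00  1.80840906e-01  1.60698226e+00 -2.02812598e-05
  1.35378901e+00 -2.06275782e-01]
[[ 0.    -0.966 -0.258  0.065]
 [ 1.     0.     0.001 -0.   ]
 [-0.001 -0.258  0.966 -0.168]
 [ 0.     0.     0.     1.   ]] [[351.08668423   0.         282.15433285]
 [  0.         351.08668423 209.41034272]
 [  0.           0.           1.        ]]
```

```bash
sed -i 's/\[\[-s if 0 else s\*-1 if 0 else s,c,0\],\[-c,s,0\]/[[-s,c,0],[c,s,0]/' h.py; grep -n "R=np.array" h.py
```

```text
24:        R=np.array([[-s,c,0],[c,s,0],[0,0,-1]])
```

play_rows([
  [85,[-0.92,-0.2935,-0.234],0.045],
  [85,[-0.92,-0.2935,-0.234],0.045],
  [85,[-0.92,-0.2935,-0.234],0.045],
  [85,[-0.92,-0.2935,-0.234],0.045],
  [85,[-0.92,-0.2935,-0.234],0.045],
  [85,[-0.92,-0.2935,-0.234],0.045],
  [85,[-0.92,-0.2935,-0.234],0.045],
  [85,[-0.92,-0.2935,-0.234],0.045],
  [85,[-0.92,-0.2935,-0.234],0.045],
  [85,[-0.92,-0.2935,-0.234],0.045],
])

```text
time_s: 2.55
eef_pos: [0.4607, 0.3643, 0.2999]
eef_rot: [-0.0, 0.182, 0.983, 0.0]
wrist_force: [0.2, 0.5, -0.8]
opening: 0.995
grasp_force: 0.0
```

play_rows([
  [85,[0,0,0],0],
  [85,[0,0,0],0],
  [85,[0,0,0],0],
])

```text
time_s: 2.85
eef_pos: [0.4588, 0.3658, 0.2998]
eef_rot: [-0.0, 0.18, 0.984, -0.0]
wrist_force: [-0.7, -0.1, -0.2]
opening: 0.994
grasp_force: 0.0
```

```bash
cat >> h.py <<'E'
def top(c,l,zlo,zhi,near=None,k=1):
    P=pts(c)
    for m in masks_of(c,l)[:k]:
        M=m["mask"].astype(np.uint8);M=cv2.dilate(M,np.ones((9,9)))>0
        M&=(c["range_z"]>0)&(P[...,2]>zlo)&(P[...,2]<zhi)
        p=P[M]
        if len(p)<30: print(l,"few");continue
        r=cv2.minAreaRect((p[:,:2]*1000).astype(np.float32))
        print(l,round(m["conf"],2),np.round(m["rect"]),len(p),"zmed %.4f"%np.median(p[:,2]),np.round(r[0],1),np.round(r[1],1),round(r[2],2))
E
python3 - <<'E'
from h import *
o=get_obs();print(o["eef_pos"],o["time_s"])
c=shot("wrist","w1.png")
top(c,"base_module",.05,.07)
top(c,"base_module",.002,.010)
mv(.42,.064,.30,88.9)
E
```

```text
[0.45877383 0.36583585 0.29976523] 2.85
base_module 0.86 [295. 194.  75. 120.] 5005 zmed 0.0601 [498.4 366.9] [ 61.7 120.3] 68.72
base_module 0.86 [295. 194.  75. 120.] 2923 zmed 0.0062 [499.1 367.5] [103.8 171.5] 69.63
tool yaw 69.21 shift [-0.1756 -0.7397 -0.    ] turn -0.1094 deg -19.7
```

View pics/w1.png

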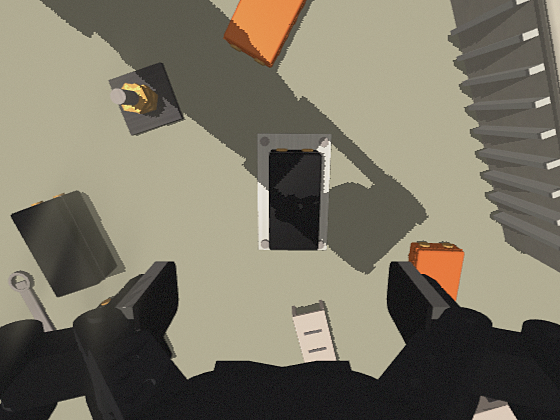

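The wrist view shows the base module at (295,194), with its black top clear. Next I'll look at the thick module.

play_rows([
  [85,[-0.176,-0.74,0],-0.109],
  [85,[-0.176,-0.74,0],-0.109],
  [85,[-0.176,-0.74,0],-0.109],
  [85,[-0.176,-0.74,0],-0.109],
  [85,[-0.176,-0.74,0],-0.109],
  [85,[-0.176,-0.74,0],-0.109],
  [85,[-0.176,-0.74,0],-0.109],
  [85,[-0.176,-0.74,0],-0.109],
  [85,[-0.176,-0.74,0],-0.109],
  [85,[-0.176,-0.74,0],-0.109],
])

```text
time_s: 4.0
eef_pos: [0.4205, 0.0647, 0.3]
eef_rot: [-0.0, 0.01, 1.0, 0.0]
wrist_force: [0.4, 1.1, 0.6]
opening: 0.996
grasp_force: 0.0
```

Run:
```python
from h import *
o=get_obs();print(o["eef_pos"],o["dq"].__class__,np.abs(o["dq"]).max())
c=shot("wrist")
top(c,"thick_module",.05,.065,k=2)
top(c,"thin_module",.028,.042,k=3)
top(c,"base_module",.05,.065,k=2)
mv(.452,.064,.035,88.9)
```

```text
[0.42046163 0.06472825 0.29999411] <class 'numpy.ndarray'> 0.005966035346513184
thick_module 0.62 [283. 191.  48. 101.] 4957 zmed 0.0562 [448.7  65.3] [ 62.1 118.7] 88.81
thin_module 0.91 [291. 301.  46.  86.] 3505 zmed 0.0343 [609.9  75.8] [ 61.9 119.9] 89.47
thin_module 0.9 [540.  60.  39.  72.] 947 zmed 0.0339 [305.8 374.6] [69.9 30. ] 9.3
base_module 0.69 [501. 217. 115. 127.] 4795 zmed 0.0604 [497.7 365.8] [ 63.5 119.9] 68.79
tool yaw 88.88 shift [-7.940e-02  5.000e-04  6.621e-01] turn -0.0001 deg -0.0
```

play_rows([
  [85,[-0.071,0.002,0],0],
  [85,[-0.071,0.002,0.12],0],
  [85,[-0.071,0.002,0.24],0],
  [85,[-0.071,0.002,0.36],0],
  [85,[-0.071,0.002,0.48],0],
  [85,[-0.071,0.002,0.58],0],
  [85,[-0.071,0.002,0.65],0],
  [85,[-0.071,0.002,0.7],0],
  [85,[-0.071,0.002,0.72],0],
  [85,[-0.071,0.002,0.72],0],
])

```text
time_s: 5.2
eef_pos: [0.448, 0.064, 0.0111]
eef_rot: [-0.001, 0.011, 1.0, 0.0]
wrist_force: [0.2, -0.0, 0.9]
opening: 0.993
grasp_force: 0.0
```

play_rows([
  [45,[0,0,0],0],
  [45,[0,0,0],0],
  [45,[0,0,0],0],
  [45,[0,0,0],0],
  [45,[0,0,0],0],
  [45,[0,0,0],0],
  [45,[0,0,0],0],
  [45,[0,0,0],0],
])

```text
time_s: 6.0
eef_pos: [0.4503, 0.0637, 0.0138]
eef_rot: [0.002, 0.011, 1.0, 0.0]
wrist_force: [-0.8, 2.9, 5.7]
opening: 0.704
grasp_force: 66.4
```

play_rows([
  [45,[0,0,-0.06],0],
  [45,[0,0,-0.16],0],
  [45,[0,0,-0.28],0],
  [45,[-0.01,0.07,-0.35],0.01],
  [45,[-0.025,0.17,-0.35],0.03],
  [45,[-0.04,0.28,-0.35],0.05],
  [45,[-0.056,0.39,-0.35],0.07],
  [45,[-0.072,0.5,-0.35],0.09],
  [45,[-0.087,0.61,-0.35],0.11],
  [45,[-0.1,0.7,-0.35],0.1105],
])

```text
time_s: 7.0
eef_pos: [0.494, 0.3448, 0.1517]
eef_rot: [-0.0, 0.184, 0.983, -0.0]
wrist_force: [1.1, -0.7, -6.4]
opening: 0.703
grasp_force: 71.5
```

play_rows([
  [45,[-0.0048,0.035,0],0],
  [45,[-0.0078,0.056,0],0],
  [45,[-0.0078,0.056,0],0],
  [45,[-0.0078,0.056,0],0],
])

```text
time_s: 7.4
eef_pos: [0.5054, 0.3613, 0.1515]
eef_rot: [-0.001, 0.184, 0.983, -0.001]
wrist_force: [-0.1, 0.3, -7.6]
opening: 0.71
grasp_force: 71.5
```

Run:
```python
from h import *
o=get_obs();print(o["eef_pos"],o["opening"],o["wrist_force"])
for n in("scene","top"):
    c=shot(n,n+"2.png")
    top(c,"thick_module",.15,.21,k=2); top(c,"thin_module",.15,.21,k=1); top(c,"base_module",.055,.067,k=1)
c=shot("wrist","w2.png"); top(c,"thick_module",.15,.21); 
mv(.498,.3665,.08,69)
```

```text
[0.50537149 0.3612602  0.15152997] 0.7103612600787077 [-0.10699974  0.25517961 -7.57258433]
thick_module few
thick_module 0.61 [371. 156.  24.  42.] 823 zmed 0.1913 [517.3 357.2] [ 84.  108.8] 81.69
thin_module few
base_module 0.76 [359. 183.  31.  43.] 371 zmed 0.0584 [502.7 363.8] [ 62.1 118.6] 68.87
thick_module 0.84 [174. 211.  39.  43.] 469 zmed 0.1947 [505.8 360.5] [ 56.1 125.3] 62.38
thin_module few
base_module few
thick_module 0.71 [284. 243. 172. 254.] 38532 zmed 0.1943 [495.2 366.4] [ 67.4 104.5] 69.04
tool yaw 68.85 shift [0.0223 0.003  0.1802] turn -0.0008 deg -0.1
```

View pics/w2.png

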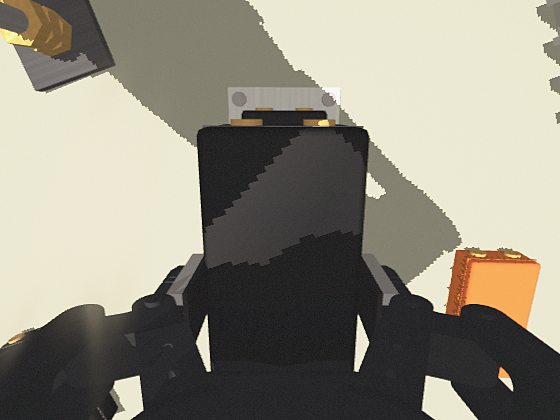

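The wrist view shows the thick module held square, its near end at row 127. The far end is hidden by the gripper, so I'll measure its offset from the near edge.

```bash
cat >> h.py <<'E'
def held(c,zlo,zhi,label="thick_module"):
    P=pts(c);o=c["obs"];q=o["eef_rot"];R=Ro.from_quat([*q[1:],q[0]]).as_matrix()
    L=(P-np.array(o["eef_pos"]))@R
    M=(c["range_z"]>0)&(P[...,2]>zlo)&(P[...,2]<zhi)&(abs(L[...,1])<.033)&(L[...,0]<.09)&(L[...,0]>-.02)
    M=cv2.morphologyEx(M.astype(np.uint8),cv2.MORPH_OPEN,np.ones((5,5)))>0
    l=L[M];yb=np.arange(-.024,.025,.006)
    print("edge x by y",[round(1000*l[abs(l[:,1]-y)<.003,0].max(),1) for y in yb],"z",np.median(P[M][:,2]))
    xs=np.arange(.035,.055,.005)
    M=(c["range_z"]>0)&(P[...,2]>zlo)&(P[...,2]<zhi)
    l=L[M]
    for x in xs:
        s=l[abs(l[:,0]-x)<.0025,1]; s=s[abs(s)<.045]; print("x",round(x,3),"y",np.round(1000*np.percentile(s,[0.5,99.5]),1))
E
python3 - <<'E'
from h import *
c=shot("wrist"); held(c,.185,.205)
E
```

```text
edge x by y [np.float64(61.2), np.float64(61.2), np.float64(61.2), np.float64(61.2), np.float64(61.2), np.float64(61.2), np.float64(61.2), np.float64(61.2), np.float64(61.1)] z 0.19424707228465682
x 0.035 y [-30.3  30.2]
x 0.04 y [-30.4  30.1]
x 0.045 y [-30.2  30.2]
x 0.05 y [-30.5  30.2]
```

Run:
```python
from h import *
mv(.499,.366,.0735,68.9)
```

```text
tool yaw 68.86 shift [0.0194 0.0025 0.1963] turn -0.0002 deg -0.0
```

play_rows([
  [45,[0.0194,0.0025,0.01],0],
  [45,[0.0194,0.0025,0.06],0],
  [45,[0.0194,0.0025,0.12],0],
  [45,[0.0194,0.0025,0.16],0],
  [45,[0.0194,0.0025,0.178],0],
  [45,[0.0194,0.0025,0.185],0],
  [45,[0.0194,0.0025,0.19],0],
  [45,[0.0194,0.0025,0.194],0],
  [45,[0.0194,0.0025,0.196],0],
  [45,[0.0194,0.0025,0.197],0],
])

```text
time_s: 8.95
eef_pos: [0.4994, 0.3663, 0.074]
eef_rot: [0.0, 0.183, 0.983, 0.0]
wrist_force: [-1.7, -0.9, -2.4]
opening: 0.704
grasp_force: 71.9
```

play_rows([
  [45,[0,0,0],0],
  [45,[0,0,0],0],
])

```text
time_s: 9.15
eef_pos: [0.4994, 0.3663, 0.074]
eef_rot: [0.0, 0.183, 0.983, 0.0]
wrist_force: [-1.7, -0.3, -2.5]
opening: 0.707
grasp_force: 71.9
```

play_rows([
  [85,[0,0,0],0],
  [85,[0,0,0],0],
  [85,[0,0,0],0],
  [85,[0,0,0],0],
  [85,[0,0,0],0],
  [85,[0,0,-0.04],0],
  [85,[0,0,-0.14],0],
  [85,[0.05,0,-0.26],0],
  [85,[0.1,0,-0.38],0],
  [85,[0.1,0,-0.5],0],
])

```text
time_s: 10.15
eef_pos: [0.4594, 0.381, 0.2742]
eef_rot: [-0.0, 0.183, 0.983, 0.0]
wrist_force: [0.5, 1.0, -0.3]
opening: 0.994
grasp_force: 0.0
```

play_rows([
  [85,[0,0,-0.06],0],
  [85,[0,0,-0.06],0],
])

```text
time_s: 10.35
eef_pos: [0.4636, 0.3819, 0.3029]
eef_rot: [0.004, 0.183, 0.983, 0.004]
wrist_force: [-0.4, -0.1, 0.4]
opening: 0.995
grasp_force: 0.0
```

Run:
```python
from h import *
o=get_obs();print(o["eef_pos"],o["time_s"],o["opening"])
c=shot("wrist","w3.png")
top(c,"thick_module",.105,.125); top(c,"base_module",.105,.125);top(c,"base_module",.002,.010)
mv(.580,.076,.25,89.4); mv(.610,.076,.25,89.4)
```

```text
[0.46363334 0.38188658 0.30285253] 10.35 0.9954336016293744
thick_module 0.92 [280. 208.  61. 116.] 6417 zmed 0.1162 [498.1 367.2] [ 62.1 119.9] 68.8
base_module 0.97 [278. 191.  72. 118.] 772 zmed 0.1157 [489.  370.7] [62.  99.9] 68.96
base_module 0.97 [278. 191.  72. 118.] 2197 zmed 0.0062 [498.5 367. ] [106.9 168.2] 69.12
tool yaw 68.86 shift [-0.5519 -0.6013  0.1105] turn -0.1141 deg -20.5
tool yaw 68.86 shift [-0.6218 -0.5743  0.1104] turn -0.1141 deg -20.5
```

play_rows([
  [85,[-0.552,-0.601,0.02],-0.114],
  [85,[-0.552,-0.601,0.02],-0.114],
  [85,[-0.552,-0.601,0.02],-0.114],
  [85,[-0.552,-0.601,0.02],-0.114],
  [85,[-0.552,-0.601,0.02],-0.114],
  [85,[-0.552,-0.601,0.02],-0.114],
  [85,[-0.552,-0.601,0.02],-0.114],
  [85,[-0.552,-0.601,0.02],-0.114],
  [85,[-0.552,-0.601,0.02],-0.114],
  [85,[-0.552,-0.601,0.02],-0.114],
])

```text
time_s: 11.55
eef_pos: [0.5802, 0.0776, 0.2865]
eef_rot: [-0.001, 0.005, 1.0, 0.0]
wrist_force: [-1.4, 0.4, -0.1]
opening: 0.994
grasp_force: 0.0
```

Run:
```python
from h import *
o=get_obs();print(o["eef_pos"],o["time_s"],o["opening"])
c=shot("wrist","w4.png")
top(c,"thin_module",.028,.042,k=2)
mv(.610,.076,.005,89.4)
```

```text
[0.58019205 0.07756644 0.28646027] 11.55 0.9935086651397042
thin_module 0.78 [281. 194.  51.  99.] 4798 zmed 0.0341 [610.7  75.5] [ 62.1 120.3] 89.03
thin_module few
tool yaw 89.49 shift [-0.0747 -0.0045  0.7052] turn 0.0005 deg 0.1
```

play_rows([
  [85,[-0.076,-0.005,0],0.001],
  [85,[-0.076,-0.005,0.12],0.001],
  [85,[-0.076,-0.005,0.24],0.001],
  [85,[-0.076,-0.005,0.36],0.001],
  [85,[-0.076,-0.005,0.48],0.001],
  [85,[-0.076,-0.005,0.58],0.001],
  [85,[-0.076,-0.005,0.64],0.001],
  [85,[-0.076,-0.005,0.68],0.001],
  [85,[-0.076,-0.005,0.7],0.001],
  [85,[-0.076,-0.005,0.7],0.001],
])

```text
time_s: 12.65
eef_pos: [0.6112, 0.0749, 0.0072]
eef_rot: [-0.0, 0.007, 1.0, 0.0]
wrist_force: [0.6, 0.1, 0.5]
opening: 0.996
grasp_force: 0.0
```

play_rows([
  [45,[0,0,0],0],
  [45,[0,0,0],0],
  [45,[0,0,0],0],
  [45,[0,0,0],0],
  [45,[0,0,0],0],
  [45,[0,0,0],0],
  [45,[0,0,0],0],
  [45,[0,0,-0.1],0],
  [45,[0,0,-0.2],0],
  [45,[0,0,-0.3],0],
])

```text
time_s: 13.65
eef_pos: [0.6109, 0.0743, 0.1284]
eef_rot: [-0.001, 0.007, 1.0, 0.0]
wrist_force: [1.2, -0.5, 0.2]
opening: 0.527
grasp_force: 0.0
```

play_rows([
  [45,[0,0,-0.1],0],
  [45,[0,0,-0.2],0],
  [45,[0,0,-0.2],0],
  [45,[0,0,-0.2],0],
])

```text
time_s: 14.05
eef_pos: [0.612, 0.0743, 0.2087]
eef_rot: [0.001, 0.007, 1.0, -0.0]
wrist_force: [-0.3, 0.3, -1.2]
opening: 0.53
grasp_force: 0.0
```

Run:
```python
from h import *
o=get_obs();print(o["eef_pos"],o["time_s"],o["opening"])
c=shot("wrist","w5.png")
held(c,.21,.26); mv(.499,.367,.21,68.9)
```

```text
[0.61197841 0.07426859 0.20871917] 14.05 0.529676976898441Traceback (most recent call last):
  File "<stdin>", line 4, in <module>
  File "h.py", line 43, in held
    print("edge x by y",[round(1000*l[abs(l[:,1]-y)<.003,0].max(),1) for y in yb],"z",np.median(P[M][:,2]))
                                    ~~~~~~~~~~~~~~~~~~~~~~~~~~~^^
    return umr_maximum(a, axis, None, out, keepdims, initial, where)
ValueError: zero-size array to reduction operation maximum which has no identity
```

Run:
```python
from h import *
c=shot("wrist","w6.png")
top(c,"thin_module",.028,.042,k=2)
mv(.610,.076,.004,89.4)
```

```text
thin_module 0.71 [282. 180.  65. 116.] 7444 zmed 0.0341 [610.3  75.4] [ 62.1 119.3] 89.0
tool yaw 89.20 shift [-0.0013  0.004   0.5035] turn -0.0011 deg -0.2
```

View pics/w6.png

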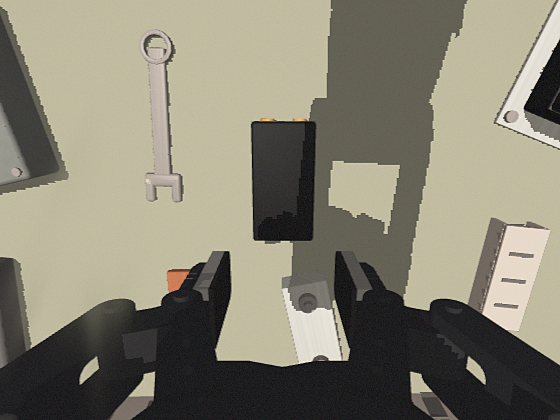

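The thin module wasn't gripped and hasn't moved: it is at (283,180), and the spanner is untouched. I'll retry lower, with more time to close.

play_rows([
  [75,[0.004,0.003,0.08],-0.001],
  [75,[0.004,0.003,0.18],-0.001],
  [75,[0.004,0.003,0.24],-0.001],
  [75,[0.004,0.003,0.3],-0.001],
  [75,[0.004,0.003,0.36],-0.001],
  [75,[0.004,0.003,0.42],-0.001],
  [75,[0.004,0.003,0.47],-0.001],
  [75,[0.004,0.003,0.5],-0.001],
  [75,[0.004,0.003,0.51],-0.001],
  [75,[0.004,0.003,0.51],-0.001],
])

```text
time_s: 15.2
eef_pos: [0.6091, 0.0756, 0.0027]
eef_rot: [-0.001, 0.005, 1.0, 0.0]
wrist_force: [-0.2, 1.0, 0.1]
opening: 0.878
grasp_force: 0.0
```

play_rows([
  [45,[0,0,0],0],
  [45,[0,0,0],0],
  [45,[0,0,0],0],
  [45,[0,0,0],0],
  [45,[0,0,0],0],
  [45,[0,0,0],0],
  [45,[0,0,0],0],
  [45,[0,0,0],0],
])

```text
time_s: 16.0
eef_pos: [0.6126, 0.0756, 0.0069]
eef_rot: [0.003, 0.005, 1.0, -0.0]
wrist_force: [-1.4, 0.9, 8.4]
opening: 0.527
grasp_force: 4.5
```

Run:
```python
from h import *
c=shot("wrist","w7.png");o=get_obs();print(o["eef_pos"],o["opening"],o["grasp_force"],o["wrist_force"])
P=pts(c);R=c["range_z"];
for y in range(150,300,10): print(y,np.round(P[y,282],3),np.round(P[y,262],3))
```

```text
[0.61258756 0.07550913 0.00692293] 0.5311885871741717 4.519783579744399 [-0.62350184  0.89647005  8.73880628]
150 [0.56  0.076 0.034] [0.56  0.068 0.035]
160 [0.564 0.076 0.034] [0.564 0.068 0.035]
170 [0.568 0.076 0.035] [0.568 0.068 0.034]
180 [0.572 0.076 0.034] [0.572 0.068 0.034]
190 [0.576 0.076 0.035] [0.576 0.068 0.034]
200 [0.581 0.076 0.034] [0.58  0.067 0.035]
210 [0.585 0.076 0.035] [0.585 0.067 0.035]
220 [0.589 0.076 0.034] [0.59  0.067 0.033]
230 [0.594 0.076 0.034] [0.594 0.067 0.034]
240 [0.598 0.075 0.034] [0.598 0.067 0.034]
250 [0.602 0.075 0.035] [0.602 0.067 0.035]
260 [0.608 0.075 0.033] [0.607 0.067 0.035]
270 [0.612 0.075 0.035] [0.612 0.067 0.034]
280 [0.617 0.075 0.034] [0.616 0.067 0.035]
290 [0.622 0.075 0.034] [0.621 0.066 0.035]
```

View pics/w7.png

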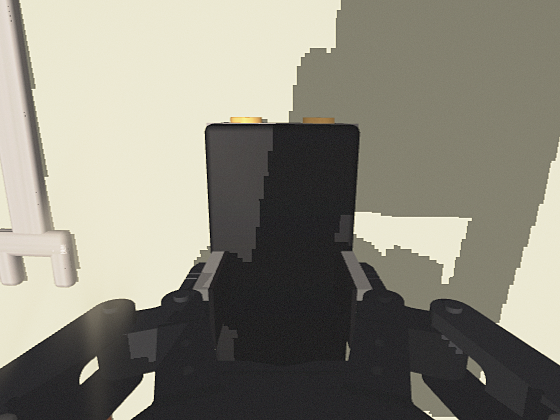

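Run:
```python
from h import *
c=shot("wrist");P=pts(c);o=get_obs();print(o["eef_pos"])
for y,x in [(254,214),(254,218),(262,212),(270,208),(270,216),(285,207),(295,203),(300,212),(254,350),(262,350),(270,354),(285,360),(295,364),(330,226),(345,235)]: print(y,x,np.round(P[y,x],4))
```

```text
[0.61259403 0.07554038 0.00692652]
254 214 [0.6012 0.0478 0.0414]
254 218 [0.6009 0.0495 0.042 ]
262 212 [0.6013 0.0484 0.049 ]
270 208 [0.601  0.0485 0.0569]
270 216 [0.6008 0.0515 0.0574]
285 207 [0.6008 0.0506 0.0689]
295 203 [0.6029 0.0498 0.0718]
300 212 [0.6054 0.0523 0.0705]
254 350 [0.6012 0.1027 0.0427]
262 350 [0.6012 0.1013 0.0505]
270 354 [0.601  0.1013 0.058 ]
285 360 [0.6017 0.1013 0.0682]
295 364 [0.6001 0.1004 0.0777]
330 226 [0.6412 0.0495 0.0345]
345 235 [0.6497 0.0531 0.0338]
```

play_rows([
  [45,[0,0,-0.01],0],
  [45,[0,0,-0.03],0],
  [45,[0,0,-0.1],0],
  [45,[0,0,-0.2],0],
  [45,[0,0,-0.3],0],
  [45,[0,0,-0.35],0],
  [45,[0,0,-0.35],0],
])

```text
time_s: 16.8
eef_pos: [0.6126, 0.0754, 0.1486]
eef_rot: [0.004, 0.005, 1.0, -0.0]
wrist_force: [0.7, 1.2, -0.1]
opening: 0.527
grasp_force: 0.0
```

```bash
cat >> h.py <<'E'
def pads(c):
    P=pts(c);o=c["obs"];q=o["eef_rot"];R=Ro.from_quat([*q[1:],q[0]]).as_matrix()
    L=(P-np.array(o["eef_pos"]))@R
    M=(c["range_z"]>0)&(abs(L[...,0])<.013)&(abs(L[...,1])<.06)&(L[...,2]<.02)&(L[...,2]>-.075)
    for s in(-1,1):
        l=L[M&(s*L[...,1]>.005)]
        if len(l): print(len(l),"y",np.round(np.percentile(l[:,1],[1,50,99]),4),"z",np.round(np.percentile(l[:,2],[0,50,99,100]),4))
E
python3 - <<'E'
from h import *
o=get_obs();print(o["eef_pos"],o["opening"],o["time_s"])
c=shot("wrist");pads(c);top(c,"thin_module",.028,.042,k=1)
E
```

```text
[0.61262998 0.07539026 0.14863568] 0.527262769977787 16.8
3038 y [-0.0474 -0.0246 -0.0224] z [-0.075  -0.0571 -0.0293 -0.0264]
3030 y [0.0222 0.0244 0.0471] z [-0.075  -0.0571 -0.0292 -0.0264]
thin_module 0.67 [528. 298.  65. 134.] 3316 zmed 0.0305 [720.6 307.9] [125.3  40.3] 11.33
```

play_rows([
  [75,[0,0,0],0],
  [75,[0,0,0],0],
  [75,[0,0,0],0],
  [75,[0,0,0],0],
  [75,[0,0,0],0],
])

```text
time_s: 17.4
eef_pos: [0.6096, 0.0755, 0.143]
eef_rot: [-0.0, 0.005, 1.0, 0.0]
wrist_force: [0.1, -0.5, -0.6]
opening: 0.881
grasp_force: 0.0
```

Run:
```python
from h import *
o=get_obs();print(o["eef_pos"],o["opening"],o["time_s"])
c=shot("wrist");pads(c);top(c,"thin_module",.028,.042,k=1)
```

```text
[0.60956923 0.07554998 0.14301831] 0.8812614874709321 17.4
3098 y [-0.0508 -0.0378 -0.0372] z [-0.075  -0.0575 -0.0356 -0.0332]
3096 y [0.037  0.0377 0.0507] z [-0.075  -0.0576 -0.0355 -0.0335]
thin_module 0.7 [281. 195.  81. 143.] 10872 zmed 0.0341 [610.2  75.3] [ 62.2 119.5] 88.99
```

play_rows([
  [75,[-0.001,0,0.1],0],
  [75,[-0.001,0,0.2],0],
  [75,[-0.001,0,0.28],0],
  [75,[-0.001,0,0.33],0],
  [75,[-0.001,0,0.365],0],
  [75,[-0.001,0,0.385],0],
  [75,[-0.001,0,0.395],0],
  [75,[-0.001,0,0.4],0],
  [75,[-0.001,0,0.4],0],
])

```text
time_s: 18.4
eef_pos: [0.6109, 0.0755, -0.0157]
eef_rot: [0.001, 0.005, 1.0, -0.0]
wrist_force: [-0.4, 0.9, -0.1]
opening: 0.88
grasp_force: 0.0
```

play_rows([
  [45,[0,0,0],0],
  [45,[0,0,0],0],
  [45,[0,0,0],0],
  [45,[0,0,0],0],
  [45,[0,0,0],0],
  [45,[0,0,0],0],
  [45,[0,0,0],0],
])

```text
time_s: 19.1
eef_pos: [0.6113, 0.0754, -0.0151]
eef_rot: [0.001, 0.005, 1.0, -0.0]
wrist_force: [-1.6, 0.8, 6.3]
opening: 0.713
grasp_force: 67.6
```

play_rows([
  [45,[0,0,-0.05],0],
  [45,[0,0,-0.15],0],
  [45,[0,0,-0.27],0],
  [45,[0,0,-0.39],0],
  [45,[0.02,0.05,-0.48],0.01],
  [45,[0.06,0.15,-0.54],0.03],
  [45,[0.1,0.26,-0.55],0.05],
  [45,[0.145,0.37,-0.55],0.07],
  [45,[0.19,0.48,-0.55],0.09],
  [45,[0.23,0.58,-0.55],0.114],
])

```text
time_s: 20.1
eef_pos: [0.5189, 0.3102, 0.2029]
eef_rot: [-0.001, 0.185, 0.983, -0.0]
wrist_force: [0.0, -0.4, -4.1]
opening: 0.709
grasp_force: 66.7
```

Run:
```python
from h import *
mv(.499,.367,.21,68.85)
```

```text
tool yaw 68.73 shift [ 0.0978  0.1142 -0.0177] turn -0.0007 deg -0.1
```

play_rows([
  [45,[0.04,0.05,0],0],
  [45,[0.085,0.1,0],0],
  [45,[0.098,0.114,0],0],
  [45,[0.098,0.114,0],0],
  [45,[0.098,0.114,0],0],
  [45,[0.098,0.114,0],0],
])

```text
time_s: 20.7
eef_pos: [0.5011, 0.3639, 0.2033]
eef_rot: [-0.0, 0.184, 0.983, -0.0]
wrist_force: [-0.2, -0.5, -2.2]
opening: 0.713
grasp_force: 66.7
```

Run:
```python
from h import *
o=get_obs();print(o["eef_pos"],o["opening"],o["time_s"],o["wrist_force"])
c=shot("wrist");held(c,.23,.265)
mv(.498,.367,.11,68.85)
```

```text
[0.50106654 0.36390478 0.2032569 ] 0.7132744022840368 20.7 [-0.24407905 -0.46712857 -2.24661137]
edge x by y [np.float64(62.8), np.float64(62.9), np.float64(62.9), np.float64(61.4), np.float64(60.6), np.float64(60.6), np.float64(62.9), np.float64(62.8), np.float64(62.8)] z 0.2524808545359115
x 0.035 y [-30.2  30.3]
x 0.04 y [-30.2  30.2]
x 0.045 y [-30.2  30.3]
x 0.05 y [-30.2  30.2]
tool yaw 68.77 shift [0.0101 0.0044 0.2334] turn -0.0004 deg -0.1
```

play_rows([
  [45,[0.0057,0.005,0.02],0],
  [45,[0.0057,0.005,0.09],0],
  [45,[0.0057,0.005,0.16],0],
  [45,[0.0057,0.005,0.21],0],
  [45,[0.0057,0.005,0.234],0],
  [45,[0.0057,0.005,0.244],0],
  [45,[0.0057,0.005,0.25],0],
  [45,[0.0057,0.005,0.254],0],
  [45,[0.0057,0.005,0.257],0],
  [45,[0.0057,0.005,0.258],0],
])

```text
time_s: 21.75
eef_pos: [0.4996, 0.3681, 0.101]
eef_rot: [0.001, 0.183, 0.983, 0.0]
wrist_force: [0.7, 0.7, -3.7]
opening: 0.706
grasp_force: 66.6
```

play_rows([
  [45,[0,0,0],0],
  [45,[0,0,0],0],
])

```text
time_s: 21.95
eef_pos: [0.4995, 0.3681, 0.1009]
eef_rot: [0.0, 0.183, 0.983, 0.0]
wrist_force: [-0.0, 0.5, -0.6]
opening: 0.708
grasp_force: 66.8
```

play_rows([
  [45,[0,0,0.001],0],
  [85,[0,0,0.001],0],
  [85,[0,0,0.001],0],
  [85,[0,0,0.001],0],
  [85,[0,0,0.001],0],
  [85,[0,0,0],0],
  [85,[0,0,-0.04],0],
  [85,[0,0,-0.14],0],
  [85,[0.05,0,-0.26],0],
  [85,[0.1,0,-0.38],0],
])

```text
time_s: 22.95
eef_pos: [0.463, 0.3815, 0.2512]
eef_rot: [0.0, 0.184, 0.983, 0.0]
wrist_force: [1.2, 0.9, 0.3]
opening: 0.995
grasp_force: 0.0
```

play_rows([
  [85,[0,0,-0.1],0],
  [85,[0,0,-0.1],0],
])

```text
time_s: 23.15
eef_pos: [0.4657, 0.3838, 0.2982]
eef_rot: [0.006, 0.183, 0.983, 0.005]
wrist_force: [-0.3, 0.5, 0.4]
opening: 0.996
grasp_force: 0.0
```

Run:
```python
from h import *
o=get_obs();print(o["eef_pos"],o["time_s"],o["opening"])
c=shot("wrist","w8.png")
top(c,"thin_module",.142,.16,k=2); top(c,"thick_module",.142,.16)
mv(.48,-.255,.30,60); mv(.48,-.255,.30,90)
```

```text
[0.46572975 0.38379406 0.29816825] 23.15 0.9960126358352347
thin_module few
thin_module 0.82 [277. 220.  68. 126.] 7884 zmed 0.1501 [498.7 368.7] [ 62.1 119.6] 68.57
thick_module 0.54 [275. 154.  48.  11.] 45 zmed 0.1469 [440.4 382.4] [42.3  0.8] 69.34
tool yaw 68.86 shift [-0.6132 -1.4692 -0.0278] turn 0.0492 deg 8.9
tool yaw 68.86 shift [-0.6132 -1.4692 -0.0278] turn -0.1174 deg -21.1
```

play_rows([
  [85,[-0.307,-0.735,-0.05],-0.05],
  [85,[-0.307,-0.735,-0.05],-0.05],
  [85,[-0.307,-0.735,-0.05],-0.05],
  [85,[-0.307,-0.735,-0.05],-0.05],
  [85,[-0.307,-0.735,-0.05],-0.05],
  [85,[-0.307,-0.735,-0.05],-0.05],
  [85,[-0.307,-0.735,-0.05],-0.05],
])

```text
time_s: 24.0
eef_pos: [0.4709, 0.0595, 0.3071]
eef_rot: [-0.002, 0.108, 0.994, -0.001]
wrist_force: [0.5, 0.4, -0.2]
opening: 0.996
grasp_force: 0.0
```

Run:
```python
from h import *
o=get_obs();print(o["eef_pos"],o["time_s"],o["opening"])
mv(.48,-.275,.32,75)
```

```text
[0.47085685 0.05954162 0.30707271] 24.0 0.9964067529744447
tool yaw 77.65 shift [-0.2011 -0.8122 -0.0317] turn 0.0147 deg 2.7
```

play_rows([
  [85,[-0.2,-0.812,-0.032],0.015],
  [85,[-0.2,-0.812,-0.032],0.015],
  [85,[-0.2,-0.812,-0.032],0.015],
  [85,[-0.2,-0.812,-0.032],0.015],
  [85,[-0.2,-0.812,-0.032],0.015],
  [85,[-0.2,-0.812,-0.032],0.015],
  [85,[-0.2,-0.812,-0.032],0.015],
  [85,[-0.2,-0.812,-0.032],0.015],
  [85,[-0.2,-0.812,-0.032],0.015],
  [85,[-0.2,-0.812,-0.032],0.015],
])

```text
time_s: 25.0
eef_pos: [0.4814, -0.2699, 0.3203]
eef_rot: [-0.001, 0.129, 0.992, 0.001]
wrist_force: [-0.2, 0.7, 0.1]
opening: 0.995
grasp_force: 0.0
```

Run:
```python
from h import *
o=get_obs();print(o["eef_pos"],o["time_s"],o["q"])
c=shot("wrist","w9.png")
np.savez("w9.npz",P=pts(c),im=c["image"],z=c["range_z"])
top(c,"panel",.045,.0515);top(c,"index_ring",.0515,.0555);top(c,"knob_grip",.088,.102);top(c,"rocker",.056,.09,k=2)
print(search_frame(c,"pointer_tip")[:2])
```

```text
[ 0.48137618 -0.26993342  0.32025306] 25.0 [-7.26423876e-01  5.87062575e-02  1.51460395e+00  4.08361145e-04
  1.57075169e+00 -2.03884517e+00]
panel 0.57 [265. 212. 231. 193.] 12790 zmed 0.0501 [ 542.3 -305.1] [169.5 259.4] 11.71
index_ring 0.87 [303. 199. 104.  96.] 4213 zmed 0.0532 [ 527.3 -252.1] [133.9 135.8] 85.07
knob_grip 0.73 [302. 201.  70.  73.] 907 zmed 0.0962 [ 527.2 -253.3] [18.  70.1] 59.0
rocker 0.7 [208. 245.  56.  60.] 1673 zmed 0.0691 [ 547.2 -384.8] [82.2 50.6] 10.4
[{'rect': [303.8, 201.1, 67.1, 71.0], 'conf': 0.79}, {'rect': [554.1, 279.8, 11.7, 50.6], 'conf': 0.58}]
```

View pics/w9.png

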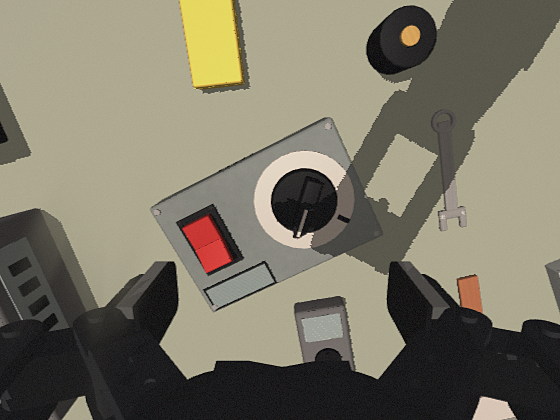

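The panel view shows the pointer's white line at (298,232), the ring mark at (344,219) and the knob axis at (303,200). The rocker is at (208,243). I'll compute the mark angle precisely.

Run:
```python
from h import *
d=np.load("w9.npz");P=d["P"];im=d["im"].astype(int);z=d["z"]
# ring centre from bright ring points
r=(z>0)&(abs(P[...,2]-.053)<.002)&(im.min(2)>150);q=P[r][:,:2];q=q[np.hypot(*(q-[.527,-.2525]).T)<.068]
A=np.c_[2*q,np.ones(len(q))]
hull=cv2.convexHull((q*1e4).astype(np.float32));print("ring circle",np.array(cv2.minEnclosingCircle(hull)[0])/1e4,cv2.minEnclosingCircle(hull)[1]/1e4)
C=np.array([.5266,-.2522])
rel=P[...,:2]-C;rad=np.hypot(rel[...,0],rel[...,1]);an=np.degrees(np.arctan2(rel[...,1],rel[...,0]))
for nm,m in {"dark annulus":(z>0)&(rad>.050)&(rad<.062)&(im.max(2)<70)&(P[...,2]>.051)&(P[...,2]<.06),"z mark":(rad>.05)&(rad<.062)&(P[...,2]>.0548)&(P[...,2]<.058),"white line":(rad>.025)&(rad<.047)&(im.min(2)>130)&(P[...,2]>.06)&(P[...,2]<.08)}.items():
    h=np.histogram(an[m],bins=np.arange(-180,181,6));print(nm,m.sum(),[(int(b),int(k)) for k,b in zip(*h) if k>3],np.median(an[m]))
    if m.sum(): print(P[m].mean(0))
b=(P[...,2]>.091)&(P[...,2]<.1)&(rad<.05)
print("bar",cv2.fitLine(P[b][:,:2].astype(np.float32),cv2.DIST_L2,0,.01,.01).ravel(),P[b].mean(0))
mv(.527,-.252,.20,-121)
mv(.527,-.252,.20,-23)
```

```text
ring circle [ 0.52693086 -0.25294487] 0.06433375854492188
dark annulus 45 [(48, 41)] 51.134543528072356
[ 0.56177491 -0.20883418  0.05623117]
z mark 111 [(48, 38)] 50.277163146955736
[ 0.54118066 -0.23072853  0.05556678]
white line 0 [] nan
bar [ 0.8599483  -0.5103812   0.52485865 -0.25213662] [ 0.52485863 -0.25213663  0.09609322]
tool yaw 75.24 shift [-0.0971  0.073   0.3041] turn 0.0902 deg 16.2
tool yaw 75.24 shift [-0.0971  0.073   0.3041] turn -0.4542 deg -81.8
  return _methods._mean(a, axis=axis, dtype=dtype,
  ret = ret.dtype.type(ret / rcount)
```

play_rows([
  [45,[-0.097,0.073,0.1],0.544],
  [45,[-0.097,0.073,0.1],0.544],
  [45,[-0.097,0.073,0.1],0.544],
  [45,[-0.097,0.073,0.1],0.544],
  [45,[-0.097,0.073,0.1],0.544],
  [45,[-0.097,0.073,0.1],0.544],
  [45,[-0.097,0.073,0.1],0.544],
  [45,[-0.097,0.073,0.1],0.544],
  [45,[-0.097,0.073,0.1],0.544],
  [45,[-0.097,0.073,0.1],0.544],
])

```text
time_s: 26.3
eef_pos: [0.5268, -0.2524, 0.2816]
eef_rot: [0.0, 0.772, 0.635, 0.0]
wrist_force: [0.1, 1.3, 0.8]
opening: 0.528
grasp_force: 0.0
```

play_rows([
  [45,[0,0,0],0.544],
  [45,[0,0,0],0.544],
  [45,[0,0,0],0.544],
  [45,[0,0,0],0.544],
  [45,[0,0,0],0.544],
  [45,[0,0,0],0.544],
  [45,[0,0,0],0.544],
  [45,[0,0,0],0.544],
  [45,[0,0,0],0.544],
  [45,[0,0,0],0.544],
])

```text
time_s: 27.3
eef_pos: [0.5268, -0.2524, 0.2816]
eef_rot: [0.0, 0.998, -0.061, 0.0]
wrist_force: [0.6, -0.3, -0.2]
opening: 0.531
grasp_force: 0.0
```

Run:
```python
from h import *
o=get_obs();print(o["eef_pos"],o["time_s"],o["q"],o["opening"])
mv(.526,-.2524,.053,-120.7)
```

```text
[ 0.52682472 -0.25239185  0.28157177] 27.3 [-6.49845454e-01  1.48499957e-01  1.49255120e+00  3.98644981e-05
  1.50026160e+00  1.04379305e+00] 0.5305460401427794
tool yaw -97.04 shift [-2.200e-03  2.000e-04  5.714e-01] turn 0.1315 deg 23.7
```

play_rows([
  [45,[-0.001,0,0.05],0.1315],
  [45,[-0.001,0,0.15],0.1315],
  [45,[-0.001,0,0.25],0.1315],
  [45,[-0.001,0,0.34],0.1315],
  [45,[-0.001,0,0.41],0.1315],
  [45,[-0.001,0,0.47],0.1315],
  [45,[-0.001,0,0.52],0.1315],
  [45,[-0.001,0,0.55],0.1315],
  [45,[-0.001,0,0.57],0.1315],
  [45,[-0.001,0,0.57],0.1315],
])

```text
time_s: 28.3
eef_pos: [0.526, -0.2524, 0.0528]
eef_rot: [-0.0, 0.965, -0.262, -0.001]
wrist_force: [-0.5, -0.7, 1.0]
opening: 0.527
grasp_force: 0.0
```

play_rows([
  [5,[0,0,0],0],
  [5,[0,0,0],0],
  [5,[0,0,0],0],
  [5,[0,0,0],0],
  [5,[0,0,0],0],
  [5,[0,0,0],0],
  [5,[0,0,0],0],
  [5,[0,0,0],0],
])

```text
time_s: 29.1
eef_pos: [0.527, -0.2536, 0.0549]
eef_rot: [0.001, 0.965, -0.262, 0.001]
wrist_force: [-2.3, -0.6, 6.3]
opening: 0.195
grasp_force: 60.7
```

Run:
```python
from h import *
o=get_obs();print(o["eef_pos"],o["time_s"],o["opening"],o["grasp_force"],o["wrist_force"])
mv(.526,-.2524,.053,-38.5)
```

```text
[ 0.52704903 -0.25355001  0.05486634] 29.1 0.19459438043096794 60.727397203445435 [-2.32269474 -0.64006207  6.26479015]
tool yaw -120.40 shift [-0.0037 -0.0012  0.0047] turn -0.455 deg -81.9
```

play_rows([
  [5,[0,0,0],-0.03],
  [5,[0,0,0],-0.07],
  [5,[0,0,0],-0.11],
  [5,[0,0,0],-0.15],
  [5,[0,0,0],-0.19],
  [5,[0,0,0],-0.23],
  [5,[0,0,0],-0.27],
  [5,[0,0,0],-0.31],
  [5,[0,0,0],-0.35],
  [5,[0,0,0],-0.39],
])

```text
time_s: 30.1
eef_pos: [0.527, -0.2526, 0.0548]
eef_rot: [0.0, 0.939, 0.343, 0.001]
wrist_force: [-1.8, 2.4, 8.0]
opening: 0.19
grasp_force: 61.1
```

play_rows([
  [5,[0,0,0],-0.03],
  [5,[0,0,0],-0.055],
  [5,[0,0,0],-0.065],
  [5,[0,0,0],-0.065],
  [5,[0,0,0],-0.065],
])

```text
time_s: 30.6
eef_pos: [0.5268, -0.2525, 0.0548]
eef_rot: [0.0, 0.901, 0.435, 0.0]
wrist_force: [-2.0, 2.9, 8.5]
opening: 0.193
grasp_force: 61.1
```

Run:
```python
from h import *
o=get_obs();print(o["eef_pos"],o["time_s"],o["opening"],o["grasp_force"],o["wrist_force"],o["torque"])
mv(.526,-.2524,.053,-38.5)
c=shot("wrist","w10.png");P=pts(c);im=c["image"].astype(int)
for C in [np.array([.5269,-.2526])]:
    rel=P[...,:2]-C;rad=np.hypot(rel[...,0],rel[...,1])
    m=(rad>.050)&(rad<.062)&(im.max(2)<70)&(P[...,2]>.051)&(P[...,2]<.06);an=np.degrees(np.arctan2(rel[...,1],rel[...,0]))
    print(m.sum(),np.percentile(an[m],[5,50,95]) if m.any() else 0)
```

```text
[ 0.52683905 -0.25253728  0.05484226] 30.6 0.19258341339681345 61.10538125038147 [-1.99695761  2.880038    8.46614315] [0.5757883  0.44649068 0.12171749]
tool yaw -38.47 shift [-0.001  -0.0019  0.0046] turn 0.0002 deg 0.0
309 [48.4752095  51.14546316 53.52426856]
```

play_rows([
  [45,[0,0,0],0],
  [45,[0,0,0],0],
  [45,[0,0,0],0],
  [45,[0,0,0],0],
  [45,[0,0,-0.03],0],
  [45,[0,0,-0.12],0],
  [45,[0,0,-0.24],0],
  [45,[0,0,-0.36],0],
  [45,[0,0,-0.45],0],
  [45,[0,0,-0.45],0],
])

```text
time_s: 31.65
eef_pos: [0.5294, -0.255, 0.2416]
eef_rot: [0.006, 0.901, 0.435, 0.003]
wrist_force: [1.2, -0.6, 0.9]
opening: 0.524
grasp_force: 0.0
```

play_rows([
  [0,[0.1,0,-0.05],0],
  [0,[0.1,0,-0.05],0],
  [0,[0.1,0,-0.05],0],
  [0,[0.1,0,-0.05],0],
])

```text
time_s: 32.05
eef_pos: [0.5505, -0.2215, 0.2526]
eef_rot: [-0.001, 0.901, 0.434, -0.001]
wrist_force: [-0.6, 0.4, 0.3]
opening: 0.001
grasp_force: 0.0
```

Run:
```python
from h import *
o=get_obs();print(o["eef_pos"],o["time_s"],o["opening"])
c=shot("wrist","w11.png");P=pts(c);im=c["image"].astype(int)
C=np.array([.5269,-.2526]);rel=P[...,:2]-C;rad=np.hypot(rel[...,0],rel[...,1]);an=np.degrees(np.arctan2(rel[...,1],rel[...,0]))
m=(rad>.050)&(rad<.062)&(im.max(2)<70)&(P[...,2]>.051)&(P[...,2]<.06)
print("mark",m.sum(),np.percentile(an[m],[5,50,95]) if m.any() else 0)
b=(P[...,2]>.091)&(P[...,2]<.1)&(rad<.05)
f=cv2.fitLine(P[b][:,:2].astype(np.float32),cv2.DIST_L2,0,.01,.01).ravel();print("bar",np.degrees(np.arctan2(f[1],f[0])),f)
t=(P[...,2]>.064)&(P[...,2]<.072)&(rad<.05)&(rad>.036);print("nose",t.sum(),np.median(an[t]) if t.any() else 0)
top(c,"panel",.045,.0515);top(c,"rocker",.06,.09)
rd=(im[...,0]>130)&(im[...,1]<60)&(im[...,2]<70)&(P[...,2]>.055)&(P[...,2]<.1)
r=cv2.minAreaRect((P[rd][:,:2]*1000).astype(np.float32));print("red",rd.sum(),r)
ce=np.array(r[0])/1000;u=np.array([np.cos(np.radians(11.5)),np.sin(np.radians(11.5))]);s=(P[rd][:,:2]-ce)@u
for k in np.arange(-.03,.031,.006):
    w=abs(s-k)<.003; print(round(k,3),w.sum(),np.median(P[rd][w,2]) if w.any() else 0)
pads(c)
```

```text
[ 0.55049925 -0.22152867  0.25257484] 32.05 0.0005235855912163398
mark 46 [48.75328    50.70145344 52.88038294]
bar 51.579197 [ 0.62143224  0.78346795  0.5307881  -0.24818562]
nose 40 51.12438175843554
panel 0.94 [321. 206. 269. 199.] 13627 zmed 0.0500 [ 543.1 -306.1] [169.2 259.9] 11.71
rocker 0.65 [373. 287.  66.  40.] 1119 zmed 0.0718 [ 548.8 -384.2] [62.8 39. ] 11.31
red 241 ((549.5987548828125, -382.6777648925781), (59.908424377441406, 35.574432373046875), 9.99221420288086)
-0.03 4 0.06694095430827636
-0.024 6 0.06733719184899885
-0.018 9 0.06712538545598917
-0.012 7 0.06637389711075098
-0.006 13 0.06761556735361487
-0.0 18 0.0685490786321958
0.006 33 0.07043935311888383
0.012 38 0.07218413782139595
0.018 34 0.07400602117880263
0.024 53 0.075481803559282
0.03 26 0.07594145197901231
1362 y [-0.0314 -0.011  -0.0051] z [-0.075  -0.0683 -0.0318 -0.0288]
1407 y [0.0051 0.0112 0.0316] z [-0.075  -0.0677 -0.0314 -0.0287]
```

View pics/w11.png

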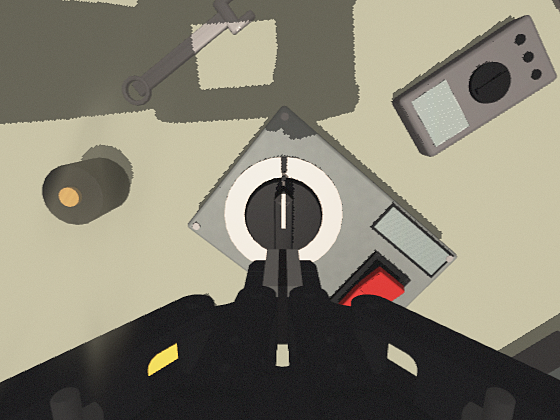

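The knob is aligned: the pointer line at (284,185) is directly under the mark at (284,165). Next is the rocker.

Run:
```python
from h import *
mv(.5705,-.3793,.065,-38.5)
```

```text
tool yaw -38.54 shift [-0.2765  0.2852  0.4684] turn -0.0002 deg -0.0
```

play_rows([
  [0,[-0.09,0.09,0],0],
  [0,[-0.18,0.18,0],0],
  [0,[-0.2765,0.285,0.03],0],
  [0,[-0.2765,0.285,0.13],0],
  [0,[-0.2765,0.285,0.24],0],
  [0,[-0.2765,0.285,0.33],0],
  [0,[-0.2765,0.285,0.39],0],
  [0,[-0.2765,0.285,0.43],0],
  [0,[-0.2765,0.285,0.46],0],
  [0,[-0.2765,0.285,0.468],0],
])

```text
time_s: 33.2
eef_pos: [0.5711, -0.3789, 0.0651]
eef_rot: [-0.001, 0.901, 0.434, -0.0]
wrist_force: [0.5, 0.8, 0.0]
opening: -0.003
grasp_force: 0.0
```

play_rows([
  [0,[0,0,0.01],0],
  [0,[0,0,0.02],0],
  [0,[0,0,0.025],0],
  [0,[0,0,0.025],0],
])

```text
time_s: 33.6
eef_pos: [0.5717, -0.3791, 0.0565]
eef_rot: [0.0, 0.901, 0.435, 0.0]
wrist_force: [0.3, -0.6, 1.5]
opening: -0.001
grasp_force: 0.0
```

play_rows([
  [0,[0,0,0.006],0],
  [0,[0,0,0.012],0],
  [0,[0,0,0.018],0],
  [0,[0,0,0.018],0],
])

```text
time_s: 34.0
eef_pos: [0.5722, -0.3791, 0.0493]
eef_rot: [0.001, 0.901, 0.435, 0.0]
wrist_force: [0.9, -0.3, 2.5]
opening: 0.002
grasp_force: 0.8
```

play_rows([
  [0,[0,0,0.004],0],
  [0,[0,0,0.008],0],
  [0,[0,0,0.008],0],
])

```text
time_s: 34.3
eef_pos: [0.5715, -0.3791, 0.0456]
eef_rot: [0.0, 0.901, 0.435, -0.0]
wrist_force: [1.7, -0.1, 2.2]
opening: 0.002
grasp_force: 1.1
```

Contact made, and it's tipping at about 2.5 N. I'll go on down until it stops.

play_rows([
  [0,[0,0,0.005],0],
  [0,[0,0,0.01],0],
  [0,[0,0,0.01],0],
])

```text
time_s: 34.6
eef_pos: [0.5719, -0.3792, 0.043]
eef_rot: [0.0, 0.901, 0.435, 0.0]
wrist_force: [0.3, 2.4, 10.1]
opening: 0.0
grasp_force: 4.9
```

play_rows([
  [0,[0,0,0.004],0],
  [0,[0,0,0.006],0],
  [0,[0,0,0.006],0],
])

```text
time_s: 34.9
eef_pos: [0.572, -0.3793, 0.0428]
eef_rot: [0.001, 0.901, 0.435, 0.0]
wrist_force: [-4.2, 5.9, 20.9]
opening: 0.004
grasp_force: 10.6
```

The force rose to 21 N with no further travel, so the rocker is at its stop. I'll retreat and verify.

play_rows([
  [0,[0,0,-0.01],0],
  [0,[0,0,-0.05],0],
  [0,[0,0,-0.15],0],
  [0,[0,0,-0.27],0],
  [0,[0,0,-0.39],0],
  [0,[0.12,-0.1,-0.5],0],
  [0,[0.24,-0.2,-0.55],0],
  [0,[0.3,-0.2,-0.55],0],
  [0,[0.3,-0.2,-0.55],0],
])

```text
time_s: 35.8
eef_pos: [0.5848, -0.2312, 0.2624]
eef_rot: [0.001, 0.9, 0.436, 0.001]
wrist_force: [0.3, -1.1, -0.8]
opening: -0.003
grasp_force: 0.0
```

Run:
```python
from h import *
o=get_obs();print(o["eef_pos"],o["time_s"],o["wrist_force"])
for n in("scene","wrist"):
    c=shot(n,"fin_%s.png"%n);P=pts(c);im=c["image"].astype(int)
    rel=P[...,:2]-np.array([.547,-.3842]);u=np.array([np.cos(.2042),np.sin(.2042)]);s=rel@u;t=rel@np.array([-u[1],u[0]])
    for k in np.arange(-.027,.028,.009):
        w=(abs(s-k)<.0045)&(abs(t)<.016)&(P[...,2]<.12)&(c["range_z"]>0);print(n,round(k,3),w.sum(),round(float(np.median(P[w][:,2])),4) if w.any() else 0)
    rel=P[...,:2]-np.array([.5269,-.2526]);b=(P[...,2]>.091)&(P[...,2]<.1)&(np.hypot(rel[...,0],rel[...,1])<.05)
    if b.sum()>20: f=cv2.fitLine(P[b][:,:2].astype(np.float32),cv2.DIST_L2,0,.01,.01).ravel();print("bar",np.degrees(np.arctan2(f[1],f[0])))
    top(c,"thin_module",.142,.16,k=3)
```

```text
[ 0.58481586 -0.23119766  0.26239991] 35.8 [ 0.2517814  -1.11705415 -0.84705339]
scene -0.027 28 0.0759
scene -0.018 39 0.0746
scene -0.009 36 0.0714
scene -0.0 42 0.0689
scene 0.009 33 0.0667
scene 0.018 38 0.0672
scene 0.027 32 0.0668
bar 51.91006
thin_module 0.89 [368. 158.  27.  39.] 623 zmed 0.1487 [502.  366.5] [ 62.  123.5] 68.28
thin_module few
thin_module few
wrist -0.027 0 0
wrist -0.018 0 0
wrist -0.009 0 0
wrist -0.0 92 0.068
wrist 0.009 167 0.0679
wrist 0.018 161 0.0679
wrist 0.027 199 0.0679
bar 50.119118
```

View pics/fin_scene.png

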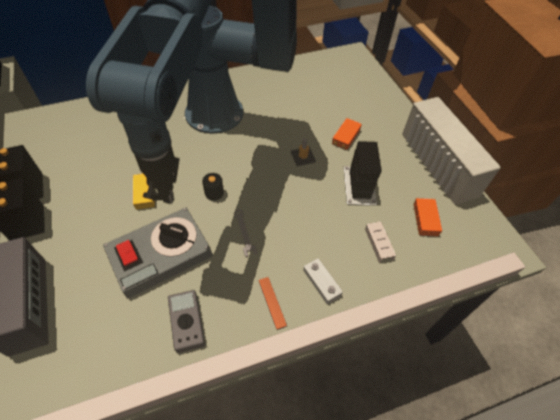

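The far end of the rocker is now level and the near end is raised, a mirror of how it started, so it is on. The stack at (367,160) and the knob at (174,236) are good and the bystanders haven't moved, so I'm handing in.

```bash
python3 -c "
from bench import *
print(hand_in())"
```

```text
the job is handed in; nothing more can be done
None
```

I finished the job and handed it in at about 36 s. The last camera checks showed both modules stacked squarely, the pointer within about 1° of the mark, and the rocker on; the hand-in returned no verdict.

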